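Cover the cooking pots, each with its own lid

ROBOT

A 6-joint arm with a two-finger parallel gripper is mounted at the origin on the work surface. World frame = base frame: x ahead of the robot, y to its left, z up, the work surface at z = 0. Lengths are in m, angles in rad, forces in N, time in s.
With the tool pointing down it reaches from about 0.3 to 0.85 m from the base axis. Payload 4.2 kg.
Tool frame: the origin (TCP) lies between the finger pads; the fingertips stand 19 mm ahead of it and the grasp point (between the pads) is the TCP; z points along the fingers, y is the line along which they close (so a half turn about z gives the same grasp; the last joint's range is limited). The gripper opens to 91 mm and grips with 3 to 60 N. Pads are 32 mm wide; open, the fingers measure 118 mm over their backs; the gripper's body (76 mm by 178 mm) begins 60 mm behind the grasp point.
Start: joints at [-1.209, 0.32, 1.565, -0, 1.257, -0.02], TCP at [0.214, -0.534, 0.233] pointing down, gripper open.
Joint ranges: [-3.11, 3.11], [-0.84, 2.01], [0.21, 2.61], [-1.34, 4.49], [0.05, 2.63], [-2.56, 2.56]. Speed limits (rad/s): [2.57, 2.57, 3.14, 3.14, 3.14, 3.14].

INTERFACE

Orientations are given as a 3x3 rotation matrix whose columns are the frame's x, y, z axes.
In Python, from workcell import robot, imaging gives the robot as it stands. The module is installed in compiled form; this text tells all that it offers.
- The arm moves only by the shell command python3 -m handwheel 'ROWS' [OPENING] [FORCE]. ROWS is JSON, a list of rows, each a list of 2 entries, a list of its own where there are three numbers: the shift along the tool's x, y, z in cm, then the turn about the tool's z in rad. A call has 1 to 10 rows; each row is the pose to reach, as a shift and turn from the pose commanded when the call began, along the tool's axes at that moment; what a row does not reach only later rows make up. A row lasts 1/8 s, in which the tool goes at most 62.5 mm and 10.7 degrees, less where a joint would pass 70% of its speed; a pose out of reach is approached as far as the arm can. A call with a gripper value outside its range is refused whole. OPENING is the closure in counts, from 0 (fully open) to 255 (shut), set as the call begins (- or left out, the last holds). The fingers move at their own pace and stop on an object; FORCE is the grip in N (left out, the last holds). Time passes only in rows, so rows that repeat a pose let the fingers close. It gives the time, the measured TCP pose, the force, the opening and the grip force at its end, in the units of the state.
- robot.state(): the state, without advancing time (a new reading comes with each control period).
- imaging.read_camera(name): name is "scene" or "top" or "wrist"; returns a dict with "img" (384x512x3 uint8, red, green, blue), "z_map" (384x512 float32, m along the optical axis (not along the pixel's ray), 0 where there is no reading), "mtx" (3x3 intrinsics, pixels), "k1" (the pictures are not rectified: a ray, as slopes to the right and down, at radius r is drawn at 1 + k1 r^2 times it, then the intrinsics apply), "xyz" and "orientation" of the camera in the world. Camera axes: x right, y up, looking along -z (the intrinsics and any distortion apply to the point x, -y, -z); pixel columns grow to the right and rows downward; lengths in m; the calibration is good to about 2 mm. A picture is of the moment at which its call begins.
- robot.sign_off(): hands the job in; it is judged then, once.
The state is a dict: "t": time; "joint_pos": joint angles; "qd": joint speeds; "effort": joint torques, N m; "position": TCP position; "tool_rot": TCP orientation; "force": force on the tool from outside, world axes, zero at the start; "torque": the same for the moment, N m; "grip_width": opening from 0.0 (shut) to 1.0 (fully open); "gripper_force": force on a finger pad.
Only numpy, scipy, OpenCV 4.12 (cv2) and the standard library are available. Lean on these libraries where they do the work, as an engineer would, in place of code of your own. Each camera call takes 0.05 s, during which the arm holds its last target. There are 200 camera calls.

TASK

The food is cooked: cover each of the four pots with its own lid, the one whose size fits it, so that every lid sits flat on its pot's rim, knob up. Set the lids down rather than dropping them, leave the pots standing about where they are, and do not disturb the flask and the tumbler.

Things in the scene. Friction and masses are not known exactly. Their poses are not given: they have to be found in the camera images.
- pot_small_mouth (a point): Centre of the open mouth of the smallest of four round aluminium cooking pots without handles, in the plane of its rim, 48 mm above the pot's underside. The mouth is 72 mm across inside; a flat rim 8 mm wide, turned outwards, surrounds it, 88 mm across outside. Walnuts lie on its floor. Loose on the table, about 0.3 kg; z up.
- lid_small_knob (a point): Centre of the black knob (upright, 26 mm across, 26 mm high) of the smallest of four aluminium lids: 92 mm across, 60 g, fits the 72 mm mouth. It is 31 mm above the lid's underside, 20 mm above its flat edge. The middle is sunk like a dish, 10 mm below the edge, 56 tapering to 44 mm across: with the edge on its pot's rim (8 mm play) this point is 21 mm above the rim. z up.
- pot_medium_mouth (a point): Centre of the open mouth of the second smallest of four round aluminium cooking pots without handles, in the plane of its rim, 58 mm above the pot's underside. The mouth is 94 mm across inside; a flat rim 8 mm wide, turned outwards, surrounds it, 110 mm across outside. Boiled eggs lie on its floor. Loose on the table, about 0.45 kg; z up.
- lid_medium_knob (a point): Centre of the black knob (upright, 26 mm across, 26 mm high) of the second smallest of four aluminium lids: 114 mm across, 90 g, fits the 94 mm mouth. It is 31 mm above the lid's underside, 20 mm above its flat edge. The middle is sunk like a dish, 10 mm below the edge, 78 tapering to 66 mm across: with the edge on its pot's rim (8 mm play) this point is 21 mm above the rim. z up.
- pot_large_mouth (a point): Centre of the open mouth of the second largest of four round aluminium cooking pots without handles, in the plane of its rim, 68 mm above the pot's underside. The mouth is 116 mm across inside; a flat rim 8 mm wide, turned outwards, surrounds it, 132 mm across outside. Small red onions lie on its floor. Loose on the table, about 0.65 kg; z up.
- lid_large_knob (a point): Centre of the black knob (upright, 26 mm across, 26 mm high) of the second largest of four aluminium lids: 136 mm across, 120 g, fits the 116 mm mouth. It is 31 mm above the lid's underside, 20 mm above its flat edge. The middle is sunk like a dish, 10 mm below the edge, 100 tapering to 88 mm across: with the edge on its pot's rim (8 mm play) this point is 21 mm above the rim. z up.
- pot_largest_mouth (a point): Centre of the open mouth of the largest of four round aluminium cooking pots without handles, in the plane of its rim, 78 mm above the pot's underside. The mouth is 138 mm across inside; a flat rim 8 mm wide, turned outwards, surrounds it, 154 mm across outside. Boiled potatoes lie on its floor. Loose on the table, about 0.9 kg; z up.
- lid_largest_knob (a point): Centre of the black knob (upright, 26 mm across, 26 mm high) of the largest of four aluminium lids: 158 mm across, 160 g, fits the 138 mm mouth. It is 31 mm above the lid's underside, 20 mm above its flat edge. The middle is sunk like a dish, 10 mm below the edge, 122 tapering to 110 mm across: with the edge on its pot's rim (8 mm play) this point is 21 mm above the rim. z up.
- flask_center (a point): Middle of an upright steel vacuum flask, 72 mm across and 210 mm high, half-way up. Not part of the job; leave it alone.
- tumbler_center (a point): Middle of an upright steel drinking tumbler, 72 mm across at the mouth and 95 mm high, half-way up. Not part of the job; leave it alone.
Mind the look-alikes: they are no part of the job. What is shaped like the part that bears pot_large_mouth but purple or yellow is not meant.

How it is judged:
At the end, for the whole second after the job is handed in: Each of the four lids lies flat on the rim of the pot of its own size, knob up: knob axis within 11 mm of the mouth's centre, knob centre 17 to 24 mm above the rim plane, lid and pot within 0.08 rad of level, each pot standing on the table, and all lids and pots at rest (below 20 mm/s) and released (horizontal distance between lid_small_knob and pot_small_mouth below 0.011 m and z of lid_small_knob in the frame of pot_small_mouth between 0.017 and 0.024 m and angle between each of lid_small_knob, pot_small_mouth, lid_medium_knob, pot_medium_mouth, lid_large_knob, pot_large_mouth, lid_largest_knob, pot_largest_mouth's own z axis and vertical below 0.08 rad and height (world z) of pot_small_mouth below 0.054 m and linear speed of each of lid_small, pot_small, lid_medium, pot_medium, lid_large, pot_large, lid_largest, pot_largest below 0.02 m/s and horizontal distance between lid_medium_knob and pot_medium_mouth below 0.011 m and z of lid_medium_knob in the frame of pot_medium_mouth between 0.017 and 0.024 m and height (world z) of pot_medium_mouth below 0.064 m and horizontal distance between lid_large_knob and pot_large_mouth below 0.011 m and z of lid_large_knob in the frame of pot_large_mouth between 0.017 and 0.024 m and height (world z) of pot_large_mouth below 0.074 m and horizontal distance between lid_largest_knob and pot_largest_mouth below 0.011 m and z of lid_largest_knob in the frame of pot_largest_mouth between 0.017 and 0.024 m and height (world z) of pot_largest_mouth below 0.084 m); the robot touches nothing.
It fails at once if a lid is let fall more than about 25 mm ((linear speed of lid_small above 0.7 m/s and contact force between the fingers and lid_small below 0.05 N) or (linear speed of lid_medium above 0.7 m/s and contact force between the fingers and lid_medium below 0.05 N) or (linear speed of lid_large above 0.7 m/s and contact force between the fingers and lid_large below 0.05 N) or (linear speed of lid_largest above 0.7 m/s and contact force between the fingers and lid_largest below 0.05 N)).
It fails at once if a pot is shoved more than 50 mm or tipped (distance of any of pot_small_mouth, pot_medium_mouth, pot_large_mouth, pot_largest_mouth from where it was at the start of the episode above 0.05 m or angle between any of pot_small_mouth, pot_medium_mouth, pot_large_mouth, pot_largest_mouth's own z axis and vertical above 0.35 rad).
It fails at once if the flask is moved more than 30 mm or tipped (distance of flask_center from where it was at the start of the episode above 0.03 m or angle between flask_center's own z axis and vertical above 0.3 rad).
It fails at once if the tumbler is moved more than 30 mm or tipped (distance of tumbler_center from where it was at the start of the episode above 0.03 m or angle between tumbler_center's own z axis and vertical above 0.3 rad).
It also fails if it takes over 120 s, if anything falls off the work surface, if the arm or the gripper's body presses on something with over 40 N, if the wrist force passes 120 N, or if a joint passes its speed limit or range.

## Working session

There is one attempt and no reset: what is moved stays moved. The work goes in short steps, Python scripts to look and compute and a shell command to move; the robot and the scene stay as the last step left them, time stands still between calls to the robot, and variables do not carry over. Pictures are saved under pics/ and viewed, at most 14 in all, crops included, and the job is handed in when it is done.

```bash
mkdir -p pics
cat > h.py <<'E'
import numpy as np, cv2, json
from workcell import robot, imaging
def cam(n):
    c=imaging.read_camera(n); return c
def save(c,f): cv2.imwrite('pics/'+f,cv2.cvtColor(c['img'],cv2.COLOR_RGB2BGR))
def rays(c,uv):
    uv=np.atleast_2d(np.asarray(uv,float)); K=np.array(c['mtx'])
    d=cv2.undistortPoints(uv.reshape(-1,1,2),K,np.array([c['k1'],0,0,0,0.])).reshape(-1,2)
    return np.c_[d[:,0],-d[:,1],-np.ones(len(d))]@np.array(c['orientation']).T
def onplane(c,uv,z):
    r=rays(c,uv); o=np.array(c['xyz']); return o+r*((z-o[2])/r[:,2])[:,None]
def cloud(c):
    h,w=c['z_map'].shape; v,u=np.mgrid[:h,:w]
    r=rays(c,np.c_[u.ravel(),v.ravel()]); p=np.array(c['xyz'])+r*c['z_map'].reshape(-1,1)
    return p.reshape(h,w,3)
E
python3 - <<'E'
from h import *
for n in('top','scene'):
    c=cam(n); save(c,n+'0.png'); np.savez(n+'0.npz',**c); print(n,c['xyz'],c['orientation'],c['mtx'],c['k1'])
s=robot.state(); print(s)
E
```

```text
top [0.09836225 0.08553419 1.78029046] [[ 0.01399086  0.98156445 -0.19061871]
 [-0.99982321  0.01612828  0.00966618]
 [ 0.01256233  0.19044977  0.98161656]] [[497.48607772   0.         254.3469944 ]
 [  0.         497.48607772 188.05916061]
 [  0.           0.           1.        ]] -0.17636092111933618
scene [ 1.15958578 -0.27410323  1.34953909] [[ 0.44340196 -0.74739145  0.49477341]
 [ 0.89626073  0.37620169 -0.23492337]
 [-0.01055487  0.54761146  0.83666617]] [[411.1214643    0.         256.11792874]
 [  0.         411.1214643  191.00464316]
 [  0.           0.           1.        ]] -0.06304270367888624
{'t': 0.1, 'joint_pos': array([-1.20901876e+00,  3.20271883e-01,  1.56555173e+00,  9.62147031e-06,
        1.25737122e+00, -2.00176532e-02]), 'qd': array([ 0.00105249, -0.00183465, -0.0024028 , -0.00074418,  0.00088952,
       -0.00013452]), 'effort': array([ 2.11459633e-04, -4.13334024e+01, -2.32510847e+01,  7.28284568e-02,
        4.22334415e-02, -3.58363059e-05]), 'position': array([ 0.21408693, -0.53321875,  0.23218115]), 'tool_rot': array([[ 9.27998373e-01,  3.72583826e-01, -5.58510392e-04],
       [ 3.72584242e-01, -9.27997159e-01,  1.50170746e-03],
       [ 4.12158539e-05, -1.60167425e-03, -9.99998716e-01]]), 'force': array([0.1087748 , 0.79585827, 0.43557617]), 'torque': array([-0.01123873,  0.01815884,  0.02225794]), 'gripper_force': 0.0, 'grip_width': 0.9999152055550745}
```

View pics/top0.png

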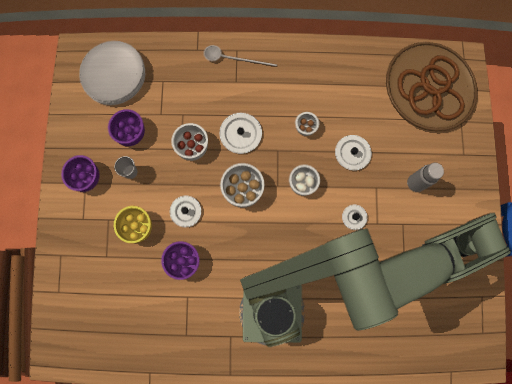

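View pics/scene0.png

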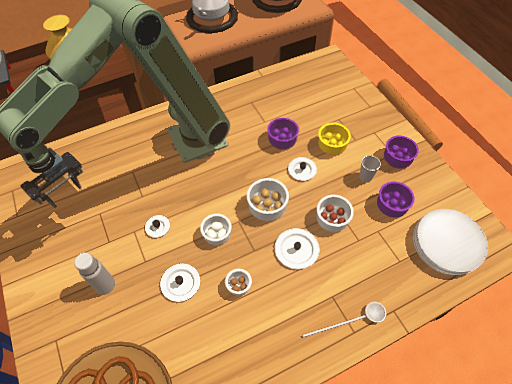

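The top picture shows these candidates:
- **Pots:** walnuts (307,124), eggs (304,180), onions (190,141) and potatoes (242,185).
- **Lids:** (241,132), (353,152), (186,211) and (355,217).
- **Look-alikes:** purple pots at (126,128), (80,174) and (180,260), a yellow pot at (132,225), and a plate stack at (112,73).
- **Leave alone:** flask (425,178) and tumbler (124,167).

I choose the aluminium pots and will sort them and the lids by measured diameter.

```bash
cat > meas.py <<'E'
from h import *
P=dict(small=((307,124),.048,.044),medium=((304,180),.058,.055),large=((190,141),.068,.066),largest=((242,185),.078,.077))
L=[(241,132),(353,152),(186,211),(355,217)]
def circ(p):
    A=np.c_[2*p,np.ones(len(p))]
    for _ in range(8):
        x=np.linalg.lstsq(A,(p**2).sum(1),rcond=None)[0]; r=np.sqrt(x[2]+x[:2]@x[:2]); e=abs(np.hypot(*(p-x[:2]).T)-r)
        k=e<=max(.0015,np.quantile(e,.8)); p,A=p[k],A[k]
    return x[:2].round(4),round(2*r*1000,1),len(p)
def proj(c,X):
    O=np.array(c['orientation']);q=(np.array(X)-c['xyz'])@O; x,y=q[0]/-q[2],-q[1]/-q[2]
    f=1+c['k1']*(x*x+y*y);K=c['mtx'];return np.array([K[0,0]*x*f+K[0,2],K[1,1]*y*f+K[1,2]])
def edge(c,ctr,z,rmin,rmax,outer):
    # walk radially from centre in plane z, take strongest low-saturation transition
    hsv=cv2.cvtColor(c['img'],cv2.COLOR_RGB2HSV).astype(np.float32)
    s=cv2.GaussianBlur(hsv[...,1]-hsv[...,2],(3,3),0)
    out=[]; rr=np.arange(rmin,rmax,.0005)
    for a in np.linspace(0,2*np.pi,72,endpoint=False):
        uv=np.array([proj(c,[ctr[0]+r*np.cos(a),ctr[1]+r*np.sin(a),z]) for r in rr],np.float32)
        v=cv2.remap(s,uv[None,:,0],uv[None,:,1],cv2.INTER_LINEAR)[0]
        g=np.gradient(v)*outer; i=g.argmax(); out.append([ctr[0]+rr[i]*np.cos(a),ctr[1]+rr[i]*np.sin(a)])
    return np.array(out)
E
cat > m1.py <<'E'
from meas import *
C={n:dict(np.load(n+'0.npz')) for n in('top','scene')}; cl={n:cloud(C[n]) for n in C}
print('table z',[np.median(cl[n][300:330,60:200] if n=='top' else cl[n][330:370,200:260],axis=(0,1))[2] for n in C])
for k,(uv,z,Ro) in P.items():
    c0=onplane(C['top'],uv,z)[0,:2]
    for n in C:
        p=cl[n].reshape(-1,3); m=(abs(p[:,2]-z)<.005)&(np.hypot(*(p[:,:2]-c0).T)<Ro+.02)
        ri=Ro-.008
        print(k,n,'depth mean-of-ring',circ(p[m,:2]),'mouth edge(in)',circ(edge(C[n],c0,z,ri-.015,ri+.004,-1)), 'outer',circ(edge(C[n],c0,z,Ro-.006,Ro+.012,1)))
for uv in L:
    c0=onplane(C['top'],uv,.03)[0,:2]
    for n in C:
        p=cl[n].reshape(-1,3); d=np.hypot(*(p[:,:2]-c0).T); m=(d<.1)&(p[:,2]<.02)&(p[:,2]>.006)
        kn=(d<.035)&(p[:,2]>.036)
        print(uv,n,'edge',circ(edge(C[n],c0,.012,.03,.095,1)),'depth cloud centre',(p[m,:2].max(0)+p[m,:2].min(0))/2,np.ptp(p[m,:2],axis=0),'knobtop',p[kn].mean(0).round(4),np.ptp(p[kn],axis=0).round(4))
E
python3 m1.py
```

```text
table z [np.float64(-0.0005651064530214356), np.float64(-0.00021847873134261953)]
small top depth mean-of-ring (array([ 0.6802, -0.1207]), np.float64(79.6), 34) mouth edge(in) (array([ 0.6818, -0.119 ]), np.float64(68.1), 30) outer (array([ 0.6817, -0.1197]), np.float64(89.4), 58)
small scene depth mean-of-ring (array([ 0.6825, -0.1202]), np.float64(80.4), 60) mouth edge(in) (array([ 0.6817, -0.1203]), np.float64(69.5), 51) outer (array([ 0.6821, -0.1206]), np.float64(88.8), 67)
medium top depth mean-of-ring (array([ 0.4658, -0.108 ]), np.float64(101.2), 60) mouth edge(in) (array([ 0.4673, -0.1067]), np.float64(91.5), 56) outer (array([ 0.4672, -0.1078]), np.float64(110.6), 66)
medium scene depth mean-of-ring (array([ 0.4668, -0.1075]), np.float64(102.7), 61) mouth edge(in) (array([ 0.4677, -0.1082]), np.float64(91.7), 52) outer (array([ 0.4672, -0.1081]), np.float64(111.2), 60)
large top depth mean-of-ring (array([0.6012, 0.3059]), np.float64(125.6), 58) mouth edge(in) (array([0.6021, 0.3051]), np.float64(113.5), 39) outer (array([0.6017, 0.3047]), np.float64(133.0), 54)
large scene
[... 1439 characters left out ...]
cloud centre [0.34965652 0.31192351] [0.19328559 0.18684374] knobtop [0.3552 0.3157 0.0434] [0.0245 0.023  0.0154]
(186, 211) scene edge (array([0.3532, 0.3158]), np.float64(116.0), 58) depth cloud centre [0.35268722 0.29822411] [0.16287345 0.15610939] knobtop [0.3582 0.3148 0.0426] [0.0245 0.0237 0.0131]
(355, 217) top edge (array([ 0.3427, -0.2946]), np.float64(91.9), 63) depth cloud centre [ 0.35107356 -0.29663681] [0.16546284 0.18863943] knobtop [ 0.3421 -0.2946  0.043 ] [0.0248 0.0247 0.0173]
(355, 217) scene edge (array([ 0.3407, -0.2953]), np.float64(92.3), 63) depth cloud centre [ 0.3410338  -0.29438025] [0.1856759  0.19482337] knobtop [ 0.3426 -0.2953  0.0428] [0.0278 0.0244 0.0104]
```

```bash
cat > go.py <<'E'
import sys; from h import *
T=dict(pS=(.682,-.1202,.048),pM=(.4672,-.108,.058),pL=(.602,.304,.068),pX=(.442,.1124,.078),lX=(.6507,.1234,0),lL=(.5838,-.296,0),lM=(.354,.316,0),lS=(.342,-.295,0))
s=robot.state(); R=s['tool_rot']
for k in sys.argv[2:]:
    g=np.array(T[k]); g[2]=float(sys.argv[1]) 
    print(k,'cm tool xyz',(R.T@(g-s['position'])*100).round(2))
print('turn to world x',round(float(np.arctan2(R[1,0],R[0,0])),3),'t',s['t'],'p',s['position'].round(4),'F',s['force'].round(1),s['grip_width'],s['gripper_force'],'j6',s['joint_pos'][5].round(2))
E
python3 - <<'E'
from meas import *; from go import T
c=dict(np.load('top0.npz')); im=cv2.resize(c['img'][90:235,150:390],None,fx=3,fy=3,interpolation=cv2.INTER_CUBIC)
H=dict(pS=.048,pM=.058,pL=.068,pX=.078)
for k,g in T.items():
    u=((proj(c,[g[0],g[1],H.get(k,.044)])-[150,90]+.5)*3).astype(int); cv2.circle(im,tuple(map(int,u)),3,(0,255,0),1); cv2.putText(im,k,(int(u[0])+8,int(u[1])-8),0,.5,(0,0,255),1)
cv2.imwrite('pics/crop.png',im[...,::-1])
E
python3 go.py .2 lX
```

```text
turn to world x 0.382 t 0.1 p [ 0.2141 -0.5332  0.2322] F [0.1 0.8 0.4] 0.9999152055550745 0.0 j6 -0.02
lX cm tool xyz [ 64.98 -44.66   3.29]
turn to world x 0.382 t 0.1 p [ 0.2141 -0.5332  0.2322] F [0.1 0.8 0.4] 0.9999152055550745 0.0 j6 -0.02
```

View pics/crop.png

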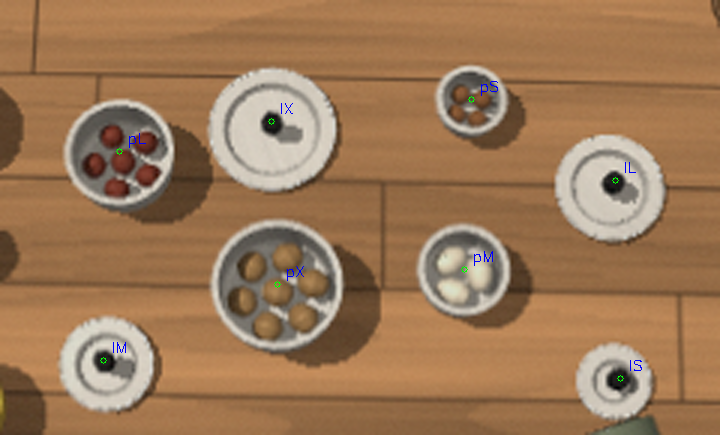

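The crop confirms it: all four knob marks sit on the black knobs and all four pot marks at the centres of the aluminium pots, with walnuts, eggs, onions and potatoes inside. The lids measure 92, 114, 136 and 158 mm. I'll start with the small lid, since it's nearest.

```bash
python3 -m handwheel '[[[5,-4.2,-2],0.08],[[10,-8.4,-2],0.16],[[15,-12.6,-2],0.25],[[20.8,-17.3,0],0.382],[[20.8,-17.3,3],0.382],[[20.8,-17.3,3],0.382],[[20.8,-17.3,3],0.382]]' 0 20; python3 go.py .037 lS pS
```

```text
t: 0.98
position: [0.3431, -0.2965, 0.2037]
tool_rot: [[1.0, -0.0, 0.001], [-0.0, -1.0, -0.001], [0.001, 0.001, -1.0]]
force: [-0.2, -0.2, 0.3]
grip_width: 1.0
gripper_force: 0.0
lS cm tool xyz [-0.12 -0.18 16.67]
pS cm tool xyz [ 33.88 -17.67  16.67]
turn to world x -0.0 t 0.975 p [ 0.3431 -0.2965  0.2037] F [-0.2 -0.2  0.3] 0.9999313445077238 0.0 j6 0.83
```

```bash
python3 -m handwheel '[[[-0.1,-0.2,5],0],[[-0.1,-0.2,10],0],[[-0.1,-0.2,14],0],[[-0.1,-0.2,16],0],[[-0.1,-0.2,16.6],0],[[-0.1,-0.2,16.6],0],[[-0.1,-0.2,16.6],0]]'; python3 go.py .037 lS; python3 -m handwheel '[[[0,0,0],0],[[0,0,0],0],[[0,0,0],0],[[0,0,0],0],[[0,0,0],0],[[0,0,0],0],[[0,0,0],0],[[0,0,0],0]]' 255 20;  python3 go.py .037 lS
```

```text
t: 1.85
position: [0.3425, -0.2946, 0.0381]
tool_rot: [[1.0, -0.001, 0.002], [-0.001, -1.0, -0.002], [0.002, 0.002, -1.0]]
force: [0.1, -0.1, -0.2]
grip_width: 1.001
gripper_force: 0.0
lS cm tool xyz [-0.05  0.04  0.11]
turn to world x -0.001 t 1.85 p [ 0.3425 -0.2946  0.0381] F [ 0.1 -0.1 -0.2] 1.0006867806102837 0.0 j6 0.84
t: 2.85
position: [0.3419, -0.2937, 0.0369]
tool_rot: [[1.0, -0.0, 0.0], [-0.0, -1.0, -0.0], [0.0, 0.0, -1.0]]
force: [0.4, 0.2, -0.5]
grip_width: 0.278
gripper_force: 20.0
lS cm tool xyz [ 0.01  0.13 -0.01]
turn to world x -0.0 t 2.85 p [ 0.3419 -0.2937  0.0369] F [ 0.4  0.2 -0.5] 0.2779949631136799 19.99997913837433 j6 0.84
```

```bash
python3 -m handwheel '[[[0,0,-1],0],[[0,0,-5],0],[[0,0,-10],0],[[4,-2,-13],0],[[9,-4.5,-13],0],[[14,-7,-13],0],[[19,-9.5,-13],0],[[24,-12,-13],0],[[29,-14.5,-13],0],[[34,-17.35,-13],0]]'; python3 -m handwheel '[[[0,0,0],0],[[0,0,0],0],[[0,0,0],0]]'; python3 go.py .080 pS;  python3 - <<'E'
from h import *
c=cam('scene'); cv2.imwrite('pics/s1.png',cv2.resize(c['img'],(768,576))[...,::-1])
E
```

```text
t: 4.1
position: [0.6832, -0.1193, 0.1675]
tool_rot: [[1.0, -0.0, 0.0], [-0.0, -1.0, -0.0], [0.0, 0.0, -1.0]]
force: [0.1, -0.0, -0.9]
grip_width: 0.28
gripper_force: 20.0
t: 4.47
position: [0.6806, -0.121, 0.1674]
tool_rot: [[1.0, -0.001, -0.001], [-0.001, -1.0, -0.0], [-0.001, 0.0, -1.0]]
force: [0.3, 0.5, -0.1]
grip_width: 0.28
gripper_force: 20.0
pS cm tool xyz [ 0.14 -0.08  8.74]
turn to world x -0.001 t 4.475 p [ 0.6806 -0.121   0.1674] F [ 0.3  0.5 -0.1] 0.28002682298874 19.99988168478012 j6 1.38
```

View pics/s1.png

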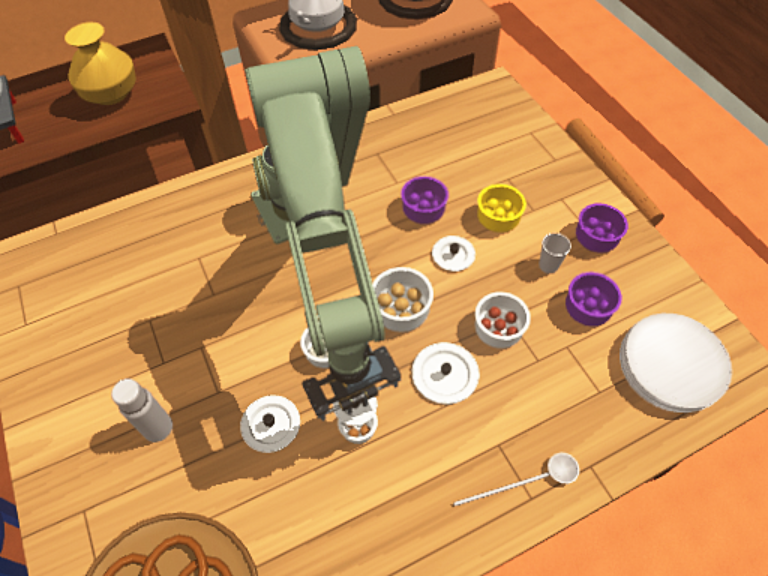

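The lid is held level above the walnut pot (358,418); nothing else has moved.

```bash
python3 -m handwheel '[[[0.1,-0.1,5],0],[[0.1,-0.1,8],0],[[0.1,-0.1,8.7],0],[[0.1,-0.1,9.0],0],[[0.1,-0.1,9.2],0],[[0.1,-0.1,9.2],0],[[0.1,-0.1,9.2],0],[[0.1,-0.1,9.2],0]]'; python3 go.py .075 pS
```

```text
t: 5.52
position: [0.683, -0.1191, 0.0753]
tool_rot: [[1.0, -0.0, 0.001], [-0.0, -1.0, -0.0], [0.001, 0.0, -1.0]]
force: [0.0, -0.3, -1.1]
grip_width: 0.281
gripper_force: 20.0
pS cm tool xyz [-0.1   0.11  0.03]
turn to world x -0.0 t 5.525 p [ 0.683  -0.1191  0.0753] F [ 0.  -0.3 -1.1] 0.2809897127243505 19.999929070472717 j6 1.38
```

```bash
python3 -m handwheel '[[[0,0.1,0.1],0],[[0,0.1,0.2],0],[[0,0.1,0.2],0]]'; python3 -m handwheel '[[[0,0,0],0],[[0,0,0],0],[[0,0,0],0],[[0,0,0],0],[[0,0,0],0]]' 0; python3 -m handwheel '[[[0,0,-2],0],[[0,0,-6],0],[[0,0,-12],0],[[0,0,-12],0],[[0,0,-12],0]]'; python3 go.py .2 lL pS;  python3 - <<'E'
from h import *
c=cam('wrist'); save(c,'w1.png'); p=cloud(c).reshape(-1,3); m=(np.hypot(p[:,0]-.682,p[:,1]+.12)<.06)
k=m&(p[:,2]>.075)&(p[:,2]<.1);print('knob',p[k].mean(0),np.ptp(p[k],axis=0),p[k,2].max(),k.sum())
e=m&(p[:,2]>.04)&(p[:,2]<.07);print('edge',p[e].mean(0),p[e,2].std(),e.sum())
E
```

```text
t: 5.9
position: [0.6831, -0.1194, 0.0749]
tool_rot: [[1.0, -0.0, 0.001], [-0.0, -1.0, 0.001], [0.001, -0.001, -1.0]]
force: [-3.0, 2.3, 7.2]
grip_width: 0.279
gripper_force: 20.0
t: 6.52
position: [0.6828, -0.1202, 0.0728]
tool_rot: [[1.0, -0.0, -0.0], [-0.0, -1.0, -0.0], [-0.0, 0.0, -1.0]]
force: [-0.5, -0.4, 0.4]
grip_width: 0.796
gripper_force: 0.0
t: 7.15
position: [0.6825, -0.1201, 0.1927]
tool_rot: [[1.0, -0.0, -0.0], [-0.0, -1.0, -0.0], [-0.0, 0.0, -1.0]]
force: [-0.5, -0.0, -0.9]
grip_width: 1.001
gripper_force: 0.0
lL cm tool xyz [-9.86 17.59 -0.72]
pS cm tool xyz [-0.05  0.01 -0.73]
turn to world x -0.0 t 7.15 p [ 0.6825 -0.1201  0.1927] F [-0.5 -0.  -0.9] 1.0013837426121666 0.0 j6 1.38
knob [ 0.68432793 -0.12081767  0.08031543] [0.02446793 0.0252495  0.00797563] 0.08306127154920717 657
edge [ 0.68441339 -0.12075677  0.04845398] 0.00272966705634949 5651
```

View pics/w1.png

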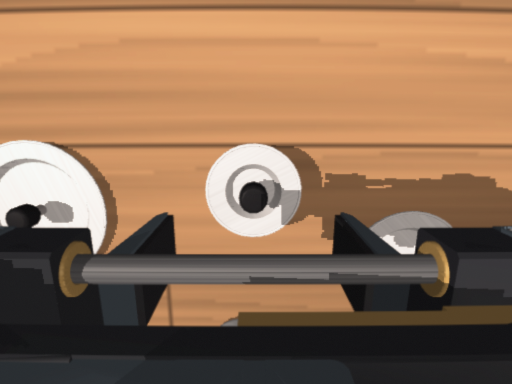

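The picture shows the small lid seated concentrically on its pot (253,190). Its knob top is 34 mm above the rim, as it should be. Next is the large lid.

```bash
python3 -m handwheel '[[[-3,5,0],0],[[-6,10,0],0],[[-9,15,0],0],[[-9.9,17.6,0],0],[[-9.9,17.6,5],0],[[-9.9,17.6,10],0],[[-9.9,17.6,14],0],[[-9.9,17.6,15.5],0],[[-9.9,17.6,15.5],0],[[-9.9,17.6,15.5],0]]'; python3 go.py .037 lL; python3 -m handwheel '[[[0,0,0],0],[[0,0,0],0],[[0,0,0],0],[[0,0,0],0],[[0,0,0],0],[[0,0,0],0],[[0,0,0],0]]' 255 20;  python3 go.py .037 lL pL
```

```text
t: 8.45
position: [0.5849, -0.2966, 0.0395]
tool_rot: [[1.0, -0.0, 0.003], [-0.0, -1.0, -0.001], [0.003, 0.001, -1.0]]
force: [0.5, -0.1, 0.5]
grip_width: 1.001
gripper_force: 0.0
lL cm tool xyz [-0.11 -0.06  0.25]
turn to world x -0.0 t 8.45 p [ 0.5849 -0.2966  0.0395] F [ 0.5 -0.1  0.5] 1.0013503642755022 0.0 j6 1.08
t: 9.32
position: [0.5838, -0.2962, 0.0379]
tool_rot: [[1.0, -0.0, -0.0], [-0.0, -1.0, -0.0], [-0.0, 0.0, -1.0]]
force: [-0.4, 1.0, -0.6]
grip_width: 0.28
gripper_force: 20.0
lL cm tool xyz [-0.   -0.02  0.09]
pL cm tool xyz [  1.81 -60.02   0.08]
turn to world x -0.0 t 9.325 p [ 0.5838 -0.2962  0.0379] F [-0.4  1.  -0.6] 0.2803403980519599 20.00234216451645 j6 1.08
```

```bash
python3 -m handwheel '[[[0,0,-1],0],[[0,0,-5],0],[[0,0,-10],0],[[0,-4,-14],0],[[0,-9,-14],0],[[0.5,-15,-14],0],[[0.5,-21,-14],0],[[1,-27,-14],0],[[1,-33,-14],0],[[1,-39,-14],0]]'; python3 -m handwheel '[[[0,-5,0],0],[[0.5,-10,0],0],[[0.8,-15,0],0],[[0.8,-19,0],0],[[0.8,-21,0],0],[[0.8,-21,0],0],[[0.8,-21,0],0],[[0.8,-21,0],0]]'; python3 go.py .096 pL
```

```text
t: 10.58
position: [0.5937, 0.0958, 0.1786]
tool_rot: [[1.0, -0.0, 0.001], [-0.0, -1.0, -0.0], [0.001, 0.0, -1.0]]
force: [0.2, -0.8, -0.8]
grip_width: 0.28
gripper_force: 20.0
t: 11.58
position: [0.6021, 0.3022, 0.1781]
tool_rot: [[1.0, -0.002, -0.0], [-0.002, -1.0, -0.001], [-0.0, 0.001, -1.0]]
force: [0.0, 0.7, -0.3]
grip_width: 0.277
gripper_force: 20.0
pL cm tool xyz [-0.01 -0.18  8.21]
turn to world x -0.002 t 11.575 p [0.6021 0.3022 0.1781] F [ 0.   0.7 -0.3] 0.2765467594211272 19.999796748161316 j6 2.02
```

```bash
python3 -m handwheel '[[[0,-0.1,4],0],[[0,-0.1,7],0],[[0,-0.1,7.7],0],[[0,-0.1,8.0],0],[[0,-0.1,8.2],0],[[0,-0.1,8.3],0],[[0,-0.1,8.4],0],[[0,-0.1,8.4],0],[[0,-0.1,8.4],0]]'; python3 go.py .096 pL
```

```text
t: 12.7
position: [0.6025, 0.3051, 0.0959]
tool_rot: [[1.0, -0.0, 0.002], [-0.0, -1.0, 0.001], [0.002, -0.001, -1.0]]
force: [-0.9, -1.1, 5.4]
grip_width: 0.277
gripper_force: 20.0
pL cm tool xyz [-0.05  0.11 -0.01]
turn to world x -0.0 t 12.7 p [0.6025 0.3051 0.0959] F [-0.9 -1.1  5.4] 0.2766381558342358 20.00130146741867 j6 2.02
```

```bash
python3 -m handwheel '[[[0,0,0],0],[[0,0,0],0],[[0,0,0],0],[[0,0,0],0],[[0,0,0],0]]' 0; python3 -m handwheel '[[[0,0,-2],0],[[0,0,-6],0],[[0,0,-12],0],[[0,0,-12],0],[[0,0,-12],0]]'; python3 go.py .2 lX pL;  cat > chk.py <<'E'
import sys; from h import *; from go import T
c=cam('wrist'); g=T[sys.argv[2]]; z=g[2]
p=cloud(c).reshape(-1,3); m=(np.hypot(p[:,0]-g[0],p[:,1]-g[1])<.085)
k=m&(p[:,2]>z+.027)&(p[:,2]<z+.05)&(np.hypot(p[:,0]-g[0],p[:,1]-g[1])<.03);print('knob',p[k].mean(0),np.ptp(p[k],axis=0),p[k,2].max()-z,k.sum())
e=p[m&(abs(p[:,2]-z)<.008)]; q=np.linalg.lstsq(np.c_[e[:,:2]-g[:2],np.ones(len(e))],e[:,2],rcond=None)[0]
print('edge/floor plane tilt',q[:2],'h',q[2]-z,len(e))
E
python3 chk.py .2 pL
```

```text
t: 13.32
position: [0.6019, 0.3049, 0.0938]
tool_rot: [[1.0, -0.0, -0.0], [-0.0, -1.0, -0.0], [-0.0, 0.0, -1.0]]
force: [-0.5, 1.0, 0.7]
grip_width: 0.794
gripper_force: 0.0
t: 13.95
position: [0.6016, 0.3047, 0.2136]
tool_rot: [[1.0, -0.0, -0.0], [-0.0, -1.0, -0.0], [-0.0, 0.0, -1.0]]
force: [0.1, -0.6, -0.3]
grip_width: 0.998
gripper_force: 0.0
lX cm tool xyz [ 4.91 18.13  1.37]
pL cm tool xyz [0.04 0.07 1.36]
turn to world x -0.0 t 13.95 p [0.6016 0.3047 0.2136] F [ 0.1 -0.6 -0.3] 0.9976765617479509 0.0 j6 2.02
pL cm tool xyz [0.04 0.07 1.36]
turn to world x -0.0 t 13.95 p [0.6016 0.3047 0.2136] F [ 0.1 -0.6 -0.3] 0.9976765617479509 0.0 j6 2.02
knob [0.60417343 0.30375669 0.10028245] [0.02470185 0.0244788  0.0079557 ] 0.03504711949692979 652
edge/floor plane tilt [0.00373984 0.0013007 ] h -0.00023195080219232111 9800
```

The large lid is flat, with its knob top 35 mm above the rim. Next is the largest lid.

```bash
python3 -m handwheel '[[[1.5,5,0],0],[[3,10,0],0],[[4.5,15,0],0],[[4.9,18.1,2],0],[[4.9,18.1,7],0],[[4.9,18.1,12],0],[[4.9,18.1,16],0],[[4.9,18.1,17.5],0],[[4.9,18.1,17.6],0],[[4.9,18.1,17.6],0]]'; python3 go.py .037 lX; python3 -m handwheel '[[[0,0,0],0],[[0,0,0],0],[[0,0,0],0],[[0,0,0],0],[[0,0,0],0],[[0,0,0],0],[[0,0,0],0]]' 255 20;  python3 go.py .037 lX pX
```

```text
t: 15.25
position: [0.652, 0.1241, 0.0394]
tool_rot: [[1.0, -0.0, 0.003], [-0.0, -1.0, 0.0], [0.003, -0.0, -1.0]]
force: [0.1, 0.5, 0.0]
grip_width: 0.997
gripper_force: 0.0
lX cm tool xyz [-0.13  0.07  0.24]
turn to world x -0.0 t 15.25 p [0.652  0.1241 0.0394] F [0.1 0.5 0. ] 0.9969634138395883 0.0 j6 1.74
t: 16.12
position: [0.6509, 0.1237, 0.0379]
tool_rot: [[1.0, -0.0, -0.0], [-0.0, -1.0, -0.0], [-0.0, 0.0, -1.0]]
force: [-0.4, -0.2, -0.6]
grip_width: 0.278
gripper_force: 20.0
lX cm tool xyz [-0.02  0.03  0.09]
pX cm tool xyz [-20.89   1.14   0.09]
turn to world x -0.0 t 16.125 p [0.6509 0.1237 0.0379] F [-0.4 -0.2 -0.6] 0.27751593136654146 20.002735555171967 j6 1.74
```

```bash
python3 -m handwheel '[[[0,0,-1],0],[[0,0,-5],0],[[0,0,-10],0],[[-3,0,-13],0],[[-8,0.5,-13],0],[[-13,0.8,-13],0],[[-18,1.1,-13],0],[[-20.9,1.1,-13],0],[[-20.9,1.1,-13],0],[[-20.9,1.1,-13],0]]'; python3 -m handwheel '[[[0,0,2],0],[[0,0,4],0],[[0,0,5],0],[[0,0,5.6],0],[[0,0,5.6],0],[[0,0,5.6],0]]'; python3 go.py .106 pX
```

```text
t: 17.38
position: [0.4429, 0.1131, 0.1686]
tool_rot: [[1.0, -0.0, 0.002], [-0.0, -1.0, 0.0], [0.002, -0.0, -1.0]]
force: [0.6, -0.3, -1.7]
grip_width: 0.279
gripper_force: 20.0
t: 18.12
position: [0.4424, 0.113, 0.1124]
tool_rot: [[1.0, -0.0, 0.001], [-0.0, -1.0, 0.0], [0.001, -0.0, -1.0]]
force: [0.6, 0.4, -1.7]
grip_width: 0.279
gripper_force: 20.0
pX cm tool xyz [-0.04  0.06  0.64]
turn to world x -0.0 t 18.125 p [0.4424 0.113  0.1124] F [ 0.6  0.4 -1.7] 0.2794055270152873 19.999764561653137 j6 1.8
```

```bash
python3 -m handwheel '[[[0,0,0.3],0],[[0,0,0.5],0],[[0,0,0.6],0],[[0,0,0.7],0],[[0,0,0.8],0],[[0,0,0.8],0]]'; python3 -m handwheel '[[[0,0,0],0],[[0,0,0],0],[[0,0,0],0],[[0,0,0],0],[[0,0,0],0]]' 0; python3 -m handwheel '[[[0,0,-2],0],[[0,0,-6],0],[[0,0,-11],0],[[0,0,-11],0],[[0,0,-11],0]]'; python3 chk.py .037 pX; python3 go.py .037 lM
```

```text
t: 18.88
position: [0.4419, 0.1129, 0.1057]
tool_rot: [[1.0, -0.0, 0.001], [-0.0, -1.0, 0.0], [0.001, -0.0, -1.0]]
force: [-4.9, -0.4, 14.8]
grip_width: 0.276
gripper_force: 20.0
t: 19.5
position: [0.4419, 0.1129, 0.1038]
tool_rot: [[1.0, -0.0, -0.0], [-0.0, -1.0, -0.0], [-0.0, 0.0, -1.0]]
force: [-0.2, -0.6, -0.1]
grip_width: 0.795
gripper_force: 0.0
t: 20.12
position: [0.4413, 0.1128, 0.2134]
tool_rot: [[1.0, -0.0, -0.001], [-0.0, -1.0, -0.0], [-0.001, 0.0, -1.0]]
force: [-0.8, 0.5, 0.2]
grip_width: 1.001
gripper_force: 0.0
pX cm tool xyz [ 0.08  0.03 17.64]
turn to world x -0.0 t 20.125 p [0.4413 0.1128 0.2134] F [-0.8  0.5  0.2] 1.0009195166033964 0.0 j6 1.8
knob [0.44360138 0.11148475 0.11033542] [0.0252953  0.0245044  0.00798716] 0.0352087515503753 704
edge/floor plane tilt [0.01120442 0.00053479] h -0.0006666317241747072 11760
lM cm tool xyz [ -8.66 -20.34  17.58]
turn to world x -0.0 t 20.175 p [0.441  0.1127 0.2127] F [ 0.4 -0.3  0.4] 1.0009238804546359 0.0 j6 1.8
```

The largest lid is seated too. Last is the medium lid.

```bash
python3 -m handwheel '[[[-2,-5,0],0],[[-4,-10,0],0],[[-6,-15,0],0],[[-8.7,-20.3,1],0],[[-8.7,-20.3,6],0],[[-8.7,-20.3,11],0],[[-8.7,-20.3,15],0],[[-8.7,-20.3,17.5],0],[[-8.7,-20.3,17.5],0],[[-8.7,-20.3,17.5],0]]'; python3 go.py .037 lM; python3 -m handwheel '[[[0,0,0],0],[[0,0,0],0],[[0,0,0],0],[[0,0,0],0],[[0,0,0],0],[[0,0,0],0],[[0,0,0],0]]' 255 20;  python3 go.py .037 lM pM
```

```text
t: 21.42
position: [0.3551, 0.316, 0.0391]
tool_rot: [[1.0, -0.0, 0.0], [-0.0, -1.0, -0.0], [0.0, 0.0, -1.0]]
force: [-0.1, 0.3, -0.4]
grip_width: 1.001
gripper_force: 0.0
lM cm tool xyz [-0.11  0.    0.21]
turn to world x -0.0 t 21.425 p [0.3551 0.316  0.0391] F [-0.1  0.3 -0.4] 1.0014894329417419 0.0 j6 2.27
t: 22.3
position: [0.3549, 0.3159, 0.0389]
tool_rot: [[1.0, -0.0, -0.0], [-0.0, -1.0, -0.0], [-0.0, 0.0, -1.0]]
force: [-0.1, 0.1, 0.8]
grip_width: 0.279
gripper_force: 20.0
lM cm tool xyz [-0.09 -0.01  0.19]
pM cm tool xyz [11.23 42.39  0.19]
turn to world x -0.0 t 22.3 p [0.3549 0.3159 0.0389] F [-0.1  0.1  0.8] 0.27895746795630183 20.00280886888504 j6 2.27
```

```bash
python3 -m handwheel '[[[0,0,-1],0],[[0,0,-5],0],[[0,0,-10],0],[[0,0,-15],0],[[1,5,-16],0],[[2.5,10.5,-16],0],[[4,16,-16],0],[[6,22,-16],0],[[7.5,28,-16],0],[[9,34,-16],0]]'; python3 -m handwheel '[[[1.5,5,0],0],[[2.2,8.4,0],0],[[2.2,8.4,0],0],[[2.2,8.4,5],0],[[2.2,8.4,9],0],[[2.2,8.4,10.5],0],[[2.2,8.4,10.5],0],[[2.2,8.4,10.5],0]]'; python3 go.py .087 pM
```

```text
t: 23.55
position: [0.445, -0.0261, 0.1997]
tool_rot: [[1.0, -0.0, 0.001], [-0.0, -1.0, 0.0], [0.001, -0.0, -1.0]]
force: [1.7, -0.2, -1.9]
grip_width: 0.28
gripper_force: 20.0
t: 24.55
position: [0.4675, -0.1077, 0.095]
tool_rot: [[1.0, 0.0, 0.002], [0.0, -1.0, -0.0], [0.002, 0.0, -1.0]]
force: [-0.1, 1.0, -0.6]
grip_width: 0.283
gripper_force: 20.0
pM cm tool xyz [-0.03  0.03  0.8 ]
turn to world x 0.0 t 24.55 p [ 0.4675 -0.1077  0.095 ] F [-0.1  1.  -0.6] 0.2832215667175709 19.99990224838257 j6 1.32
```

```bash
python3 -m handwheel '[[[0,0,0.3],0],[[0,0,0.5],0],[[0,0,0.6],0],[[0,0,0.7],0],[[0,0,0.8],0],[[0,0,0.8],0]]'; python3 go.py .087 pM
```

```text
t: 25.3
position: [0.4669, -0.1082, 0.0868]
tool_rot: [[1.0, -0.0, 0.0], [-0.0, -1.0, -0.0], [0.0, 0.0, -1.0]]
force: [-1.4, 0.4, 6.0]
grip_width: 0.282
gripper_force: 20.0
pM cm tool xyz [ 0.03 -0.02 -0.02]
turn to world x -0.0 t 25.3 p [ 0.4669 -0.1082  0.0868] F [-1.4  0.4  6. ] 0.2824170700880951 20.00081330537796 j6 1.32
```

Contact at the expected height, so I'll release, rise, check and then move clear for a final look.

```bash
python3 -m handwheel '[[[0,0,0],0],[[0,0,0],0],[[0,0,0],0],[[0,0,0],0],[[0,0,0],0]]' 0; python3 -m handwheel '[[[0,0,-2],0],[[0,0,-6],0],[[0,0,-12],0],[[0,0,-12],0],[[0,0,-12],0]]'; python3 chk.py .037 pM; python3 -m handwheel '[[[-3,5,-5],0],[[-6,10,-5],0],[[-9,15,-5],0],[[-12,20,-5],0],[[-14,25,-5],0],[[-14,25,-5],0],[[-14,25,-5],0]]'
python3 - <<'E'
from meas import *; from go import T
cs={n:cam(n) for n in('top','scene')}
save(cs['top'],'end_top.png'); save(cs['scene'],'end_scene.png')
for n,c in cs.items():
  p=cloud(c).reshape(-1,3)
  for k,Rl in dict(pS=.046,pM=.057,pL=.068,pX=.079).items():
    g=T[k]; d=np.hypot(p[:,0]-g[0],p[:,1]-g[1]); m=(d<.03)&(p[:,2]>g[2]+.028)
    print(n,k,'knob',(p[m].mean(0)-g).round(4),'lid edge',circ(edge(c,g[:2],g[2]+.001,Rl-.008,Rl+.012,1)),g[:2])
print(robot.state()['t'])
E
```

```text
t: 25.92
position: [0.4669, -0.1081, 0.0859]
tool_rot: [[1.0, -0.0, -0.0], [-0.0, -1.0, -0.0], [-0.0, 0.0, -1.0]]
force: [-0.2, -0.7, -0.1]
grip_width: 0.801
gripper_force: 0.0
t: 26.55
position: [0.4663, -0.108, 0.2055]
tool_rot: [[1.0, -0.0, -0.001], [-0.0, -1.0, 0.0], [-0.001, -0.0, -1.0]]
force: [0.2, 0.0, -0.1]
grip_width: 0.999
gripper_force: 0.0
pM cm tool xyz [1.000e-01 1.000e-02 1.685e+01]
turn to world x -0.0 t 26.55 p [ 0.4663 -0.108   0.2055] F [ 0.2  0.  -0.1] 0.9986713429007871 0.0 j6 1.32
knob [ 0.46751653 -0.10959561  0.09030649] [0.02489366 0.02472542 0.00788955] 0.03498543643225709 646
edge/floor plane tilt [0.00371408 0.00051289] h -4.118996826917021e-06 7574
t: 27.48
position: [0.3265, -0.3572, 0.2545]
tool_rot: [[1.0, -0.001, -0.002], [-0.001, -1.0, 0.003], [-0.002, -0.003, -1.0]]
force: [-0.1, -0.5, 0.6]
grip_width: 1.0
gripper_force: 0.0
turn to world x -0.001 t 27.475 p [ 0.3265 -0.3572  0.2545] F [-0.1 -0.5  0.6] 0.9995738812960591 0.0 j6 0.72
top pS knob [-0.0002  0.0001  0.0337] lid edge (array([ 0.683 , -0.1188]), np.float64(93.1), 55) (0.682, -0.1202)
top pM knob [-0.0036  0.0003  0.0342] lid edge (array([ 0.4666, -0.1082]), np.float64(115.3), 66) (0.4672, -0.108)
top pL knob [-0.0019  0.0013  0.0327] lid edge (array([0.6022, 0.306 ]), np.float64(136.9), 58) (0.602, 0.304)
top pX knob [-0.0023 -0.0001  0.0342] lid edge (array([0.4424, 0.1131]), np.float64(158.8), 62) (0.442, 0.1124)
scene pS knob [0.0015 0.0023 0.0336] lid edge (array([ 0.6819, -0.1189]), np.float64(93.4), 65) (0.682, -0.1202)
scene pM knob [0.0004 0.0014 0.0344] lid edge (array([ 0.4648, -0.1077]), np.float64(115.0), 59) (0.4672, -0.108)
scene pL knob [-0.0004 -0.001   0.033 ] lid edge (array([0.6017, 0.3057]), np.float64(137.7), 53) (0.602, 0.304)
scene pX knob [ 0.003  -0.      0.0316] lid edge (array([0.4411, 0.1134]), np.float64(160.0), 60) (0.442, 0.1124)
27.575
```

View pics/end_scene.png

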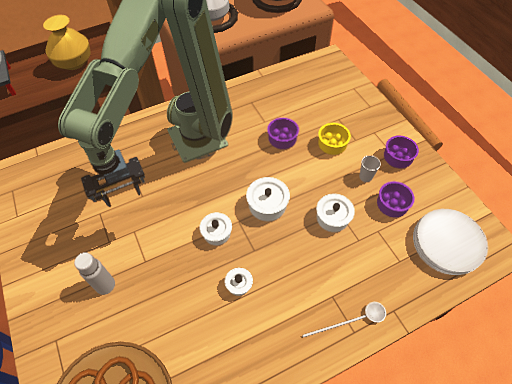

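The final picture shows all four pots, at (268,199), (335,212), (216,229) and (238,281), covered with flat, centred lids. The flask and tumbler have not moved, and the arm is clear.

```bash
python3 -c "
from workcell import robot; print(robot.sign_off())"
```

```text
the job is handed in; nothing more can be done
None
```

I covered all four pots with the lids that fit them and handed the job in at about 28 s; the hand-in returned no verdict, but my last measurements show every lid flat and within 4 mm of centre, and the flask and tumbler look unmoved.

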